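Load a specimen on the compression stand with the coaxial drive

TASK

A disc of specimen buttons lies on the table of the bench compression stand, one of them under the foot. Turn the large coarse knob clockwise to lower the foot onto the button until the dial needle stands in the blue sector and let it rest there a moment, taking it no further with this knob; then turn the small fine knob on top of it clockwise until the needle stands in the green sector, and let go. Never let the needle enter the red sector, and do not disturb the things around the stand.

Things in the scene. Friction and masses are not known exactly. Their poses are not given: they have to be found in the camera images.
- stand: Grey compression stand fixed to the bench; base plate 160 (x) x 330 (y) x 25 mm high, origin at the centre of its underside. Two coaxial knobs stand at its own (x, y) = (-15, -100) mm; the press column (30 x 56 mm) at (55, 90) mm carries the blue press head with the dial above it, up to 300 mm high
- press_axis (a point): Fixed point where the underside of the white press foot (16 mm wide) hangs at the start. Below it lies a loose white disc, 70 mm wide, on a round steel table; it bears six coloured buttons 4 to 10 mm thick. Which of them lies under the foot differs each time, so the free gap at the start is 6 to 12 mm and is not told
- coarse_grip (a point): Centre of the coarse knob: black round knurled knob 56 mm in diameter and 28 mm tall (this point at mid height, 69 mm above the bench), vertical axis. Below it is a neck 32 mm in diameter and 15 mm tall, then a housing 100 mm in diameter with its top 40 mm above the bench. The fine knob stands on top of it on the same axis
- fine_grip (a point): Centre of the fine knob: aluminium round knob 26 mm in diameter and 23 mm tall (this point at mid height, 97.5 mm above the bench, its top at 109 mm), coaxial with and 3 mm above the coarse knob's top
- coarse (a joint): Angle of the coarse knob, rad, 0 at the start, growing clockwise seen from above, stops at -0.3 and 2.6. Each rad lowers the press head with foot and dial by 8 mm. Friction torque about 0.15 N m; it stays where it is left
- fine (a joint): Angle of the fine knob, rad, 0 at the start, growing clockwise seen from above, stops at -0.3 and 2.6. Each rad raises the table with the disc by 1.5 mm. Friction torque about 0.05 N m; it stays where it is left
- needle (a joint): Angle of the load dial's needle, rad, growing clockwise seen from the front; 0 with the foot free. The foot is sprung: it begins to yield at 2 N, then the needle turns 0.4 rad per mm of yield (0.4 rad per 2 N more). Blue sector 0.1 to 0.5 rad (foot resting on the button), green sector 0.8 to 1.2 rad (the test load), red sector from 1.6 rad (overload)
- dial_face (a point): Centre of the white dial face, 118 mm across, above the press head and moving down with it, facing the robot and tilted up; the needle at zero points left (a little below level) and reaches 49 mm out
- vials: Blue box with a white lid, 66 x 104 x 38 mm, loose bystander to the right; origin at the centre of its underside
- bottle_a: White-capped sample bottle, 54 mm wide, 118 mm tall, loose bystander at the left; origin at its underside
- bottle_b: White-capped sample bottle with dark contents, 54 mm wide, 118 mm tall, loose bystander at the left; origin at its underside
- flask: Stoppered conical flask, 76 mm wide, 129 mm tall, loose bystander at the right; origin at its underside

How it is judged (in metres and radians):
On the way:
1. the coarse knob has brought the foot onto the specimen: the needle stands in the blue sector (0.1 to 0.5 rad) for 0.2 s with the fine knob still within 0.2 rad of its start (value of joint needle between 0.1 and 0.5 rad and value of joint coarse above 0.4 rad and value of joint fine between -0.2 and 0.2 rad), for 0.2 s.
At the end, for the whole second after the job is handed in: The needle rests in the green sector (0.8 to 1.2 rad), the fine knob having been turned at least 0.35 rad clockwise, both knobs at rest (value of joint needle between 0.8 and 1.2 rad and value of joint fine above 0.35 rad and velocity of joint coarse between -0.05 and 0.05 rad/s and velocity of joint fine between -0.05 and 0.05 rad/s); the robot touches nothing.
It fails at once if the needle enters the red sector (1.6 rad or more) (value of joint needle above 1.6 rad).
It fails at once if the coarse knob is still turned down (faster than 0.1 rad/s) with the needle past 0.65 rad, beyond the blue sector (value of joint needle above 0.65 rad and velocity of joint coarse above 0.1 rad/s).
It fails at once if a bystander is shifted by more than 30 mm (distance of any of vials, bottle_a, bottle_b, flask from where it was at the start of the episode above 0.03 m).
It also fails if it takes over 59 s, if anything falls off the work surface, if the arm or the gripper's body presses on something with over 40 N, if the wrist force passes 120 N, or if a joint passes its speed limit or range.

ROBOT

A 7-joint arm with a two-finger parallel gripper is mounted at the origin on a cart in front of the work surface, level with it; the furniture and walls round the work are solid. World frame = base frame: x ahead of the robot, y to its left, z up, the work surface at z = 0. Lengths are in m, angles in degrees, forces in N, time in s.
With the tool pointing down it reaches from about 0.4 to 0.75 m from the base axis. Payload 19.5 kg.
Tool frame: the origin (TCP) lies on the centre line of the jaws, within the pads' length; the fingertips stand 25 mm ahead of it and the grasp point (between the pads) lies 6 mm ahead of it (env.tip_reach is the distance from the TCP to the fingertips, in m); z points along the fingers, y is the direction in which the jaws open and shut (so a half turn about z gives the same grasp; the last joint's range is limited). The gripper opens to 85 mm and grips with 20 to 120 N. Pads are 22 mm wide; open, the fingers measure 114 mm over their backs; the gripper's body (76 mm by 85 mm) begins 54 mm behind the grasp point. The pads swing forward as they close: fully open they stand 13 mm farther back than shut.
Start: joints at [67.053, 40.479, -1.581, 85.061, 1.261, 54.483, -4.326], TCP at [0.202, -0.538, 0.232] pointing down, gripper open.
Joint ranges: [-155.06, 155.06], [-18.47, 123.98], [-90, 86.84], [0, 140.48], [-83.41, 263.41], [0, 116], [-161.91, 161.91]. Speed limits (degrees/s): [108.29, 108.29, 147.25, 147.25, 172.46, 172.46, 172.46].

INTERFACE

Orientations are given as a 3x3 rotation matrix whose columns are the frame's x, y, z axes.
In Python, from bench import status, eyes, env, finder gives the robot as it stands. The module is installed in compiled form; this text tells all that it offers.
- The arm moves only by the tool drive_tool, never from a script. Its argument "series" is a list of rows, each an object of numbers: "dx", "dy", "dz": the shift along the world's x, y, z in m; "wx", "wy", "wz": the turn, a rotation vector about the world's x, y, z in rad; "hand": the gripper command: -1 is fully open, 1 is shut, values between are in proportion. A call has 1 to 8 rows; each row is the pose to reach, as a shift and turn from the pose commanded when the call began; what a row does not reach only later rows make up. A row lasts 1/8 s, in which the tool goes at most 62.5 mm and 10.7 degrees, less where a joint would pass 70% of its speed; a pose out of reach is approached as far as the arm can. A call with a gripper value outside its range is refused whole. The fingers move at their own pace and stop on an object; "force" is the grip in N (left out, the last holds). Time passes only in rows, so rows that repeat a pose let the fingers close. It gives the time, the measured TCP pose, the force and the opening at its end, in the units of the state.
- status.get_state(): the state, without advancing time (a new reading comes with each control period).
- eyes.get_image(name): name is "scene" or "top" or "wrist"; returns a dict with "image" (420x560x3 uint8, red, green, blue), "range_z" (420x560 float32, m along the optical axis (not along the pixel's ray), 0 where there is no reading), "fx", "fy", "cx", "cy" (pixels), "k1" (the pictures are not rectified: a ray, as slopes to the right and down, at radius r is drawn at 1 + k1 r^2 times it, then the intrinsics apply), "T" (4x4, takes a point from camera to world coordinates). Camera axes: x right, y up, looking along -z (the intrinsics and any distortion apply to the point x, -y, -z); pixel columns grow to the right and rows downward; lengths in m; the calibration is good to about 2 mm. A picture is of the moment at which its call begins.
- env.finish_job(): hands the job in, once; it reports no verdict.
Trained networks look in a picture, given as the dict that the camera call returned (one of the last four; its "shot" number tells which), for a name from the list of things; names that differ only in an ending like _2 or _b are one class to them, and where a whole thing is asked for, a point or a joint stands for the part that bears it (a point fixed in the world has none). Each returns a list of dicts, best first, with "conf" (0 to 1); they miss things now and then, are a little off and sometimes report something else, mostly with a low value. They report only what shows in the picture. A call takes as long as a camera call.
- finder.trace(picture, target): "mask" (420x560 bool, what is visible of it) and "bbox" ([left, top, width, height] as shares, 0 to 1, of the picture: columns of its width, rows of its height, round what is visible of it).
- finder.mark_of(picture, target): "xy" ([column, row] as shares, 0 to 1, of the picture: columns of its width, rows of its height: a listed point, or the origin of a listed thing).
The state is a dict: "time_s": time; "joint_positions": joint angles; "dq": joint speeds; "tau": joint torques, N m; "tool_pos": TCP position; "eef_rot": TCP orientation; "wrist_force": force on the tool from outside, world axes, zero at the start; "torque": the same for the moment, N m; "finger_gap": finger opening in m.
Only numpy, scipy, OpenCV 4.12 (cv2) and the standard library are available. Lean on these libraries where they do the work, as an engineer would, in place of code of your own. Each camera call takes 0.05 s, during which the arm holds its last target. There are 200 camera calls.

## Working session

There is one attempt and no reset: what is moved stays moved. The work goes in short steps, Python scripts to look and compute and a tool call to move; the robot and the scene stay as the last step left them, time stands still between calls to the robot, and variables do not carry over. Pictures are saved under pics/ and viewed, about 8 in all and at most 12, crops included, and the job is handed in when it is done.

Besides the shell and the picture viewer there is one more tool, called as name([rows], argument=value, ...), one row to a line, values as JSON. drive_tool: Moves the arm, as the interface text tells. Its arguments: {"type":"object","properties":{"series":{"type":"array","items":{"type":"object","properties":{"dx":{"type":"number"},"dy":{"type":"number"},"dz":{"type":"number"},"wx":{"type":"number"},"wy":{"type":"number"},"wz":{"type":"number"},"hand":{"type":"number"}}}},"force":{"type":"number"}},"required":["series"]}

```bash
mkdir -p pics
cat > h.py <<'E'
import numpy as np, cv2
from bench import status, eyes, env, finder
def save(im,n,s=1): cv2.imwrite('pics/'+n,cv2.resize(im[:,:,::-1],None,fx=s,fy=s))
def ray(p,u,v):
    d=np.array([(u-p['cx'])/p['fx'],(v-p['cy'])/p['fy']]);s=d.copy()
    for _ in range(20): s=d/(1+p['k1']*(s@s))
    return p['T'][:3,:3]@np.array([s[0],-s[1],-1.]), p['T'][:3,3]
def at_z(p,u,v,z):
    r,o=ray(p,u,v); return o+r*(z-o[2])/r[2]
def at_d(p,u,v):
    r,o=ray(p,u,v); return o+r*p['range_z'][int(v),int(u)]
def proj(p,X):
    c=p['T'][:3,:3].T@(np.array(X)-p['T'][:3,3]); s=np.array([c[0],-c[1]])/-c[2]
    s=s*(1+p['k1']*(s@s)); return s*[p['fx'],p['fy']]+[p['cx'],p['cy']]
E
python3 - <<'E'
from h import *
ims=[]
for n in ['scene','top']:
    p=eyes.get_image(n); ims.append(p['image'])
    for t,z in [('coarse_grip',.069),('fine_grip',.0975),('press_axis',None),('dial_face',None),('stand',0),('vials',0),('bottle_a',0),('flask',0)]:
        for m in finder.mark_of(p,t)[:2]:
            u,v=m['xy'][0]*560,m['xy'][1]*420
            print(n,t,round(m['conf'],2),int(u),int(v),'z:',at_z(p,u,v,z).round(3) if z is not None else '', 'd:',at_d(p,u,v).round(3))
    print(p['T'][:3].round(3).tolist())
save(ims[0],'s0.png',1.4); save(ims[1],'t0.png',1.4)
s=status.get_state(); print(s['time_s'],s['tool_pos'],s['eef_rot'],s['finger_gap'])
E
```

```text
scene coarse_grip 0.72 311 234 z: [ 0.472 -0.044  0.069] d: [ 0.461 -0.034  0.082]
scene fine_grip 0.57 312 230 z: [ 0.462 -0.039  0.098] d: [ 0.458 -0.035  0.102]
scene press_axis 0.63 253 253 z:  d: [0.548 0.134 0.031]
scene press_axis 0.58 158 274 z:  d: [0.651 0.421 0.028]
scene dial_face 0.75 253 202 z:  d: [0.531 0.137 0.249]
scene stand 0.69 341 203 z: [ 0.594 -0.311 -0.   ] d: [ 0.575 -0.289  0.021]
scene vials 0.79 390 221 z: [ 0.402 -0.382  0.   ] d: [ 0.377 -0.342  0.038]
scene bottle_a 0.87 184 264 z: [0.669 0.328 0.   ] d: [0.651 0.334 0.019]
scene bottle_a 0.85 158 275 z: [0.675 0.416 0.   ] d: [0.65  0.423 0.027]
scene flask 0.74 340 201 z: [ 0.605 -0.317  0.   ] d: [ 0.581 -0.29   0.027]
[[-0.614, 0.497, -0.613, -0.266], [-0.789, -0.375, 0.487, 0.664], [0.012, 0.783, 0.622, 0.983]]
top coarse_grip 0.67 295 233 z: [ 0.458 -0.041  0.069] d: [ 0.454 -0.04   0.093]
top coarse_grip 0.65 194 185 z: [0.651 0.321 0.069] d: [0.647 0.319 0.082]
top fine_grip 0.41 298 228 z: [ 0.472 -0.052  0.097] d: [ 0.47  -0.052  0.11 ]
top press_axis 0.92 245 221 z:  d: [0.493 0.131 0.15 ]
top dial_face 0.76 238 207 z:  d: [0.524 0.144 0.238]
top stand 0.82 266 224 z: [0.507 0.064 0.   ] d: [0.502 0.063 0.027]
top vials 0.86 387 244 z: [ 0.415 -0.387  0.   ] d: [ 0.411 -0.377  0.036]
top bottle_a 0.8 171 184 z: [0.681 0.427 0.   ] d: [0.658 0.407 0.075]
top bottle_a 0.51 196 184 z: [0.675 0.328 0.   ] d: [0.652 0.312 0.077]
top flask 0.85 364 201 z: [ 0.581 -0.314  0.   ] d: [ 0.573 -0.306  0.036]
top flask 0.37 265 226 z: [0.502 0.07  0.   ] d: [0.498 0.069 0.022]
[[-0.04, 0.974, -0.221, 0.236], [-0.999, -0.039, 0.01, 0.018], [0.001, 0.221, 0.975, 1.484]]
0.9 [ 0.20190914 -0.5383718   0.23160342] [[ 9.36313509e-01  3.51165221e-01 -1.33578193e-05]
 [ 3.51165221e-01 -9.36313509e-01  1.63234499e-05]
 [-6.77487882e-06 -1.99746682e-05 -1.00000000e+00]] 0.08502486442399876
```

View pics/s0.png

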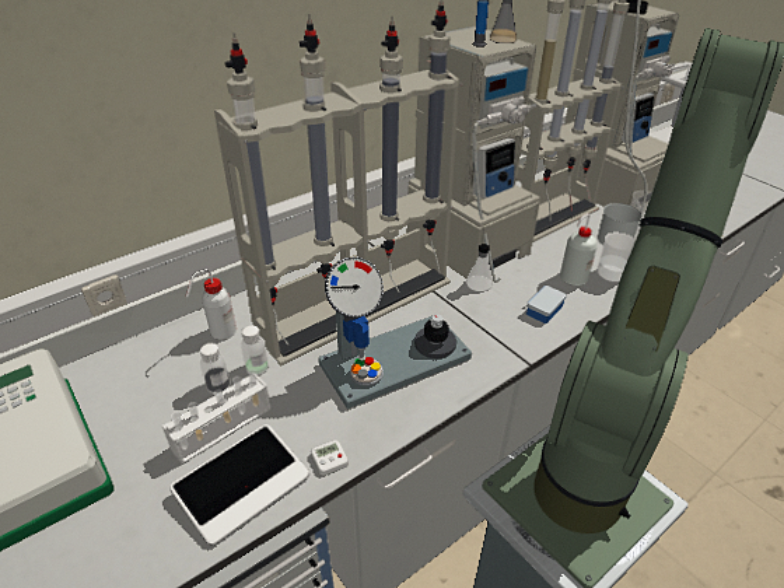

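View pics/t0.png

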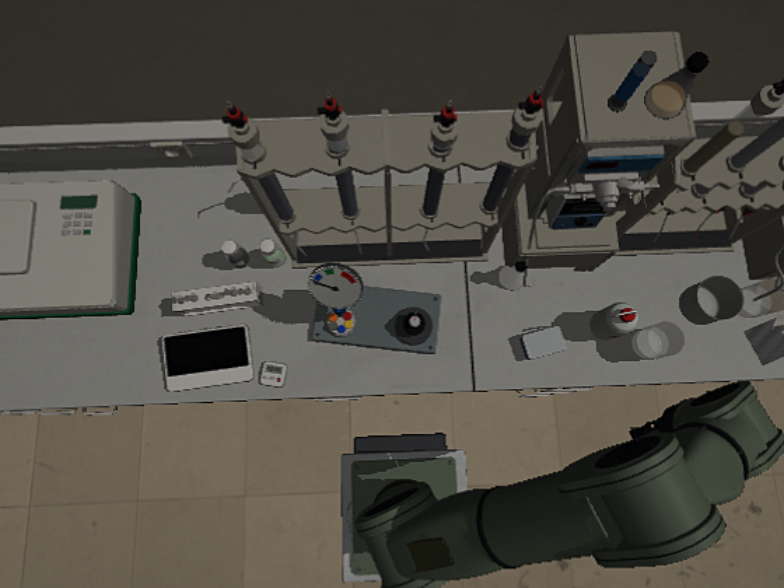

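The scene view shows the knob pair at about pixel (435, 333) of the 784x588 picture, with the dial at (354, 288) and its needle at zero. The top view agrees: knobs at (413, 322). That puts the knob axis near (0.463, -0.043). I'll move above it next.

drive_tool([
  {"dx":0.03,"dy":0.05},
  {"dx":0.06,"dy":0.105},
  {"dx":0.09,"dy":0.16},
  {"dx":0.115,"dy":0.215},
  {"dx":0.145,"dy":0.27},
  {"dx":0.17,"dy":0.325},
  {"dx":0.2,"dy":0.38},
  {"dx":0.22,"dy":0.42},
])

```text
$.series[0]: bad value
```

drive_tool([
  {"dx":0.02,"dy":0.04},
  {"dx":0.04,"dy":0.075},
  {"dx":0.04,"dy":0.075},
])

```text
$.series[0]: bad value
```

Run:
```python
from h import *
p=eyes.get_image('wrist'); save(p['image'],'w1.png',1.0)
s=status.get_state(); print(s['time_s'],s['tool_pos'],s['eef_rot'].round(3).tolist() if hasattr(s['eef_rot'],'round') else s['eef_rot'],s['joint_positions'],s['wrist_force'],s['torque'])
for t,z in [('coarse_grip',.069),('fine_grip',.0975)]:
    for m in finder.mark_of(p,t)[:2]:
        u,v=m['xy'][0]*560,m['xy'][1]*420
        print(t,round(m['conf'],2),int(u),int(v),at_z(p,u,v,z).round(4))
R=p['range_z']; v,u=np.mgrid[0:420:2,0:560:2]
P=np.array([at_d(p,a,b) for a,b in zip(u.ravel(),v.ravel())]); ok=(R[v,u].ravel()>0)
for zl,zh in [(.104,.114),(.079,.087),(.036,.044)]:
    q=P[ok&(P[:,2]>zl)&(P[:,2]<zh)&(np.hypot(P[:,0]-.463,P[:,1]+.043)<.08)]
    if len(q): print(zl,len(q),cv2.minEnclosingCircle(q[:,:2].astype(np.float32)),q[:,2].mean())
print(p['T'][:3].round(3).tolist())
```

```text
0.95 [ 0.20191516 -0.53834817  0.23155945] [[0.936, 0.351, -0.0], [0.351, -0.936, 0.0], [0.0, -0.0, -1.0]] [67.05259771 40.48012125 -1.58228979 85.06176154  1.26035357 54.482701
 -4.3255622 ] [-0.56083141  0.42946574  0.16418705] [ 0.06568567 -0.01257275 -0.00738695]
[[0.35, 0.902, 0.254, 0.267], [-0.937, 0.337, 0.095, -0.515], [-0.0, -0.271, 0.963, 0.374]]
```

View pics/w1.png

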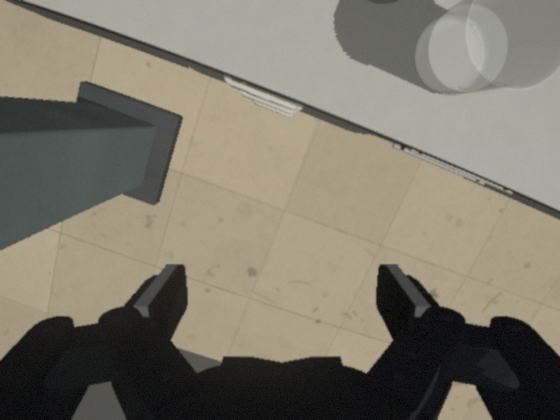

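The move was refused, so every field probably has to be given. The wrist picture shows only floor, with the fingertips at about (175, 285) and (390, 285). I'll retry with full rows.

drive_tool([
  {"dx":0.03,"dy":0.05,"dz":0,"wx":0,"wy":0,"wz":0,"hand":-1},
  {"dx":0.06,"dy":0.105,"dz":0,"wx":0,"wy":0,"wz":0,"hand":-1},
  {"dx":0.09,"dy":0.16,"dz":0,"wx":0,"wy":0,"wz":0,"hand":-1},
  {"dx":0.115,"dy":0.215,"dz":0,"wx":0,"wy":0,"wz":0,"hand":-1},
  {"dx":0.145,"dy":0.27,"dz":0,"wx":0,"wy":0,"wz":0,"hand":-1},
  {"dx":0.17,"dy":0.325,"dz":0,"wx":0,"wy":0,"wz":0,"hand":-1},
  {"dx":0.2,"dy":0.38,"dz":0,"wx":0,"wy":0,"wz":0,"hand":-1},
  {"dx":0.22,"dy":0.42,"dz":0,"wx":0,"wy":0,"wz":0,"hand":-1},
], force=60)

```text
time_s: 2.05
tool_pos: [0.4229, -0.1159, 0.2317]
eef_rot: [[0.936, 0.353, 0.001], [0.353, -0.936, 0.0], [0.001, -0.0, -1.0]]
wrist_force: [1.1, -0.4, 0.1]
finger_gap: 0.0852
```

drive_tool([
  {"dx":0.02,"dy":0.04,"dz":0,"wx":0,"wy":0,"wz":0,"hand":-1},
  {"dx":0.04,"dy":0.073,"dz":0,"wx":0,"wy":0,"wz":0,"hand":-1},
  {"dx":0.04,"dy":0.073,"dz":0,"wx":0,"wy":0,"wz":0,"hand":-1},
], force=60)

```text
time_s: 2.42
tool_pos: [0.4628, -0.0429, 0.2314]
eef_rot: [[0.935, 0.355, 0.0], [0.355, -0.935, 0.001], [0.001, -0.001, -1.0]]
wrist_force: [-0.4, -0.9, -0.7]
finger_gap: 0.0853
```

```bash
cat > knob.py <<'E'
from h import *
import sys
p=eyes.get_image('wrist'); save(p['image'],sys.argv[1],1.0)
s=status.get_state(); print(s['time_s'],s['tool_pos'],s['joint_positions'],s['wrist_force'],s['torque'])
for t,z in [('coarse_grip',.069),('fine_grip',.0975)]:
    for m in finder.mark_of(p,t)[:2]:
        u,v=m['xy'][0]*560,m['xy'][1]*420
        print(t,round(m['conf'],2),int(u),int(v),at_z(p,u,v,z).round(4))
R=p['range_z']; v,u=np.mgrid[0:420:2,0:560:2]
P=np.array([at_d(p,a,b) for a,b in zip(u.ravel(),v.ravel())]); ok=(R[v,u].ravel()>0)
for zl,zh in [(.104,.114),(.079,.087),(.036,.044)]:
    q=P[ok&(P[:,2]>zl)&(P[:,2]<zh)&(np.hypot(P[:,0]-.463,P[:,1]+.043)<.08)]
    if len(q): print(zl,len(q),cv2.minEnclosingCircle(q[:,:2].astype(np.float32)),q.mean(0))
E
python3 knob.py w2.png
```

```text
2.475 [ 0.46207892 -0.04466385  0.23145659] [ -0.84572875  31.50178279   4.05948851 107.26264025  -3.21417306
  41.3509089  -64.31214493] [ 0.00138427 -0.37595575  0.19777095] [-0.03918066  0.06954574  0.041767  ]
coarse_grip 0.61 282 190 [ 0.47   -0.0431  0.069 ]
fine_grip 0.55 283 197 [ 0.4692 -0.0434  0.0975]
0.104 179 ((0.4702291488647461, -0.04297412559390068), 0.01333534810692072) [ 0.47094263 -0.04269412  0.10909967]
0.079 499 ((0.47016486525535583, -0.042986102402210236), 0.02879014052450657) [ 0.4728496  -0.04189645  0.0832924 ]
0.036 974 ((0.4704169034957886, -0.04282038286328316), 0.04993465542793274) [ 0.47794741 -0.04000398  0.04040298]
```

View pics/w2.png

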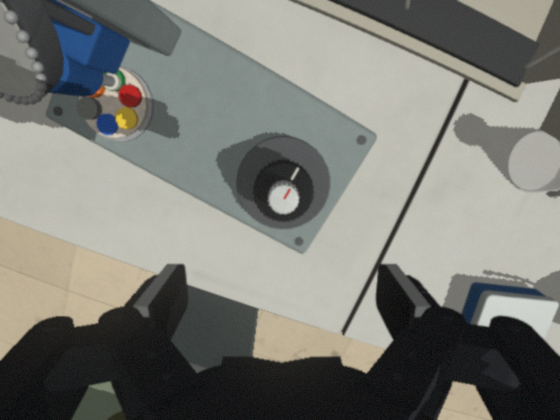

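The wrist picture shows the knobs at about (284, 195). The fitted circles all agree on an axis at (0.4703, -0.0430), with heights 0.109, 0.083 and 0.040 as given. Turning clockwise lowers joint 7, so I'll pre-turn 90° counter-clockwise to leave room.

drive_tool([
  {"dx":0.008,"dy":0.002,"dz":0,"wx":0,"wy":0,"wz":0.18,"hand":-1},
  {"dx":0.008,"dy":0.002,"dz":0,"wx":0,"wy":0,"wz":0.36,"hand":-1},
  {"dx":0.008,"dy":0.002,"dz":0,"wx":0,"wy":0,"wz":0.54,"hand":-1},
  {"dx":0.008,"dy":0.002,"dz":0,"wx":0,"wy":0,"wz":0.72,"hand":-1},
  {"dx":0.008,"dy":0.002,"dz":0,"wx":0,"wy":0,"wz":0.9,"hand":-1},
  {"dx":0.008,"dy":0.002,"dz":0,"wx":0,"wy":0,"wz":1.08,"hand":-1},
  {"dx":0.008,"dy":0.002,"dz":0,"wx":0,"wy":0,"wz":1.26,"hand":-1},
  {"dx":0.008,"dy":0.002,"dz":0,"wx":0,"wy":0,"wz":1.44,"hand":-1},
])

```text
time_s: 3.58
tool_pos: [0.4696, -0.0445, 0.2317]
eef_rot: [[-0.23, 0.973, 0.0], [0.973, 0.23, -0.001], [-0.0, -0.0, -1.0]]
wrist_force: [0.5, -0.1, -0.3]
finger_gap: 0.0853
```

drive_tool([
  {"dx":0,"dy":0,"dz":-0.03,"wx":0,"wy":0,"wz":0.13,"hand":-1},
  {"dx":0,"dy":0,"dz":-0.06,"wx":0,"wy":0,"wz":0.13,"hand":-1},
  {"dx":0,"dy":0,"dz":-0.08,"wx":0,"wy":0,"wz":0.13,"hand":-1},
  {"dx":0,"dy":0,"dz":-0.08,"wx":0,"wy":0,"wz":0.13,"hand":-1},
])

```text
time_s: 4.08
tool_pos: [0.4692, -0.0442, 0.151]
eef_rot: [[-0.349, 0.937, -0.002], [0.937, 0.349, -0.0], [0.0, -0.002, -1.0]]
wrist_force: [-0.4, 0.6, 1.0]
finger_gap: 0.0853
```

```bash
sed -i 's/mgrid\[0:420:2,0:560:2\]/mgrid[0:420,0:560]/' knob.py; python3 knob.py w3.png
cat > dial.py <<'E'
from h import *
import sys
def dial(name=None):
    p=eyes.get_image('scene')
    m=finder.mark_of(p,'dial_face')[0]; u,v=m['xy'][0]*560,m['xy'][1]*420
    t=finder.trace(p,'dial_face')
    print('mark',round(m['conf'],2),u,v,[ (round(x['conf'],2),int(x['mask'].sum())) for x in t[:2]])
    if name:
        u,v=int(u),int(v); save(p['image'][v-40:v+80,u-60:u+60],name,5)
    return p
if __name__=='__main__': dial(sys.argv[1])
E
python3 dial.py d0.png
```

```text
4.125 [ 0.46966076 -0.04400103  0.15180893] [ 12.46738721  40.24255355 -19.29869591 111.4148243   23.62751539
  32.22538572  -2.35609773] [-0.78701644  0.16601607 -0.12772839] [ 0.01617903 -0.02912787 -0.00273947]
coarse_grip 0.7 278 217 [ 0.4675 -0.0437  0.069 ]
coarse_grip 0.4 354 107 [0.4883 0.0462 0.069 ]
fine_grip 0.8 284 229 [ 0.471  -0.0423  0.0975]
0.104 1376 ((0.47024330496788025, -0.043105870485305786), 0.0138090206310153) [ 0.47002656 -0.0419123   0.10910801]
0.079 3334 ((0.47050583362579346, -0.04308435693383217), 0.029008736833930016) [ 0.46871372 -0.03836785  0.08329443]
0.036 5940 ((0.4700835049152374, -0.04279539734125137), 0.05033339187502861) [ 0.46586399 -0.03074954  0.04040552]
mark 0.93 249.984 204.12 [(0.84, 1787)]
```

View pics/d0.png

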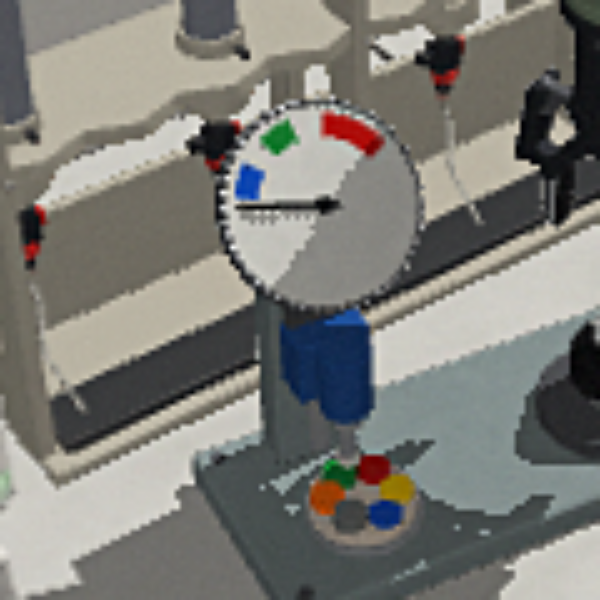

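The wrist fit repeats the axis at (0.4703, -0.0430). The dial crop shows the needle pointing left at zero, with blue at (250, 183), green at (280, 137) and red at (352, 132). I'll write an automatic needle reader calibrated on the sectors.

```bash
cat > dial.py <<'E'
from h import *
import sys
def read(name=None):
    p=eyes.get_image('scene')
    k=finder.trace(p,'dial_face')[0]['mask'].astype(np.uint8)
    e=cv2.erode(k,np.ones((3,3)))
    vs,us=np.nonzero(e&(p['range_z']>0)); P=np.array([at_d(p,a,b) for a,b in zip(us,vs)])
    h=P[:,2]>0.17; P=P[h]
    c=np.median(P,0)
    for _ in range(4):
        n=np.linalg.svd(P-P.mean(0),full_matrices=False)[2][2]; d=(P-P.mean(0))@n
        P=P[abs(d)<max(.002,1.5*np.median(abs(d)))]
    n*=np.sign(-n[0]); right=np.cross([0,0,1],n); right/=np.linalg.norm(right); up=np.cross(n,right)
    Q=np.c_[(P-P.mean(0))@right,(P-P.mean(0))@up]
    (cx,cy),r=cv2.minEnclosingCircle(Q.astype(np.float32)); C=P.mean(0)+cx*right+cy*up
    # rectified view, 0.25 mm/px, 120x120 mm
    g=(np.arange(480)-240)*.00025; X,Y=np.meshgrid(g,-g)
    W=C+X[...,None]*right+Y[...,None]*up
    c3=(W-p['T'][:3,3])@p['T'][:3,:3]; s=np.stack([c3[...,0],-c3[...,1]],-1)/-c3[...,2:]
    s=s*(1+p['k1']*(s**2).sum(-1,keepdims=True))
    mp=(s*[p['fx'],p['fy']]+[p['cx'],p['cy']]).astype(np.float32)
    R=cv2.remap(p['image'],mp[...,0],mp[...,1],cv2.INTER_CUBIC)
    if name: save(R,name)
    th=np.pi-np.arctan2(Y,X); th=(th+1)%(2*np.pi)-1 # clockwise from left
    rr=np.hypot(X,Y); f=R.astype(float); ring=(rr>.03)&(rr<.056)
    out={}
    for col,m in dict(blue=f[...,2]-f[...,0]>70,green=(f[...,1]-f[...,0]>60)&(f[...,1]-f[...,2]>40),red=f[...,0]-f[...,1]>80).items():
        m=m&ring; out[col]=np.percentile(th[m],[3,50,97]).round(2) if m.sum()>30 else None
    a=np.arange(-.8,3,.01); rad=np.arange(.016,.044,.001)
    L=cv2.GaussianBlur(R.max(2),(0,0),2)
    prof=np.array([[L[int(240-q*np.sin(np.pi-t)/.00025),int(240+q*np.cos(np.pi-t)/.00025)] for q in rad] for t in a]).mean(1)
    i=prof.argmin(); w=np.clip(prof[max(0,i-15):i+16].max()-prof-20,0,None)[max(0,i-15):i+16]
    raw=(w*a[max(0,i-15):i+16]).sum()/w.sum()
    print('C',C.round(4),'n',n.round(2),'r',round(r,4),'raw',round(raw,3),'min',prof[i].round(),out)
    return raw
if __name__=='__main__': read(sys.argv[1] if len(sys.argv)>1 else None)
E
python3 dial.py r0.png
```

```text
C [0.5293 0.1434 0.2453] n [-0.78  0.12  0.62] r 0.0611 raw 0.313 min 19.0 {'blue': array([0.42, 0.62, 0.82]), 'green': array([1.15, 1.34, 1.52]), 'red': array([1.94, 2.29, 2.65])}
```

drive_tool([
  {"dx":0.0005,"dy":0.001,"dz":-0.03,"wx":0,"wy":0,"wz":0,"hand":-1},
  {"dx":0.0005,"dy":0.001,"dz":-0.055,"wx":0,"wy":0,"wz":0,"hand":-1},
  {"dx":0.0005,"dy":0.001,"dz":-0.076,"wx":0,"wy":0,"wz":0,"hand":-1},
  {"dx":0.0005,"dy":0.001,"dz":-0.076,"wx":0,"wy":0,"wz":0,"hand":-1},
])

```text
time_s: 4.97
tool_pos: [0.47, -0.0422, 0.075]
eef_rot: [[-0.351, 0.936, -0.002], [0.936, 0.351, -0.0], [0.001, -0.002, -1.0]]
wrist_force: [-0.1, 0.6, -0.0]
finger_gap: 0.0854
```

The needle reader works: sector offset is 0.33, so the needle reads about -0.02, which is zero. Next I'll close on the coarse knob.

drive_tool([
  {"dx":0,"dy":0,"dz":0,"wx":0,"wy":0,"wz":0,"hand":1},
  {"dx":0,"dy":0,"dz":0,"wx":0,"wy":0,"wz":0,"hand":1},
  {"dx":0,"dy":0,"dz":0,"wx":0,"wy":0,"wz":0,"hand":1},
  {"dx":0,"dy":0,"dz":0,"wx":0,"wy":0,"wz":0,"hand":1},
  {"dx":0,"dy":0,"dz":0,"wx":0,"wy":0,"wz":0,"hand":1},
], force=60)

```text
time_s: 5.6
tool_pos: [0.4699, -0.0429, 0.0767]
eef_rot: [[-0.35, 0.937, -0.0], [0.937, 0.35, -0.001], [-0.001, -0.001, -1.0]]
wrist_force: [-8.6, -1.7, 20.6]
finger_gap: 0.052
```

drive_tool([
  {"dx":0,"dy":0,"dz":0,"wx":0,"wy":0,"wz":-0.1,"hand":1},
  {"dx":0,"dy":0,"dz":0,"wx":0,"wy":0,"wz":-0.2,"hand":1},
  {"dx":0,"dy":0,"dz":0,"wx":0,"wy":0,"wz":-0.3,"hand":1},
  {"dx":0,"dy":0,"dz":0,"wx":0,"wy":0,"wz":-0.4,"hand":1},
  {"dx":0,"dy":0,"dz":0,"wx":0,"wy":0,"wz":-0.5,"hand":1},
  {"dx":0,"dy":0,"dz":0,"wx":0,"wy":0,"wz":-0.6,"hand":1},
  {"dx":0,"dy":0,"dz":0,"wx":0,"wy":0,"wz":-0.68,"hand":1},
  {"dx":0,"dy":0,"dz":0,"wx":0,"wy":0,"wz":-0.68,"hand":1},
])

```text
time_s: 6.6
tool_pos: [0.4692, -0.0429, 0.0767]
eef_rot: [[0.319, 0.948, -0.002], [0.948, -0.319, -0.001], [-0.001, -0.001, -1.0]]
wrist_force: [-11.6, -3.4, 22.0]
finger_gap: 0.0518
```

```bash
python3 dial.py r1.png
python3 - <<'E'
from h import *
s=status.get_state(); print(s['time_s'],s['tool_pos'],s['joint_positions'],s['wrist_force'],s['torque'])
p=eyes.get_image('scene'); save(p['image'][150:290,190:350],'c1.png',4)
E
```

```text
C [0.5291 0.1426 0.2397] n [-0.78  0.11  0.62] r 0.0607 raw 0.31 min 36.0 {'blue': array([0.43, 0.62, 0.81]), 'green': array([1.14, 1.32, 1.51]), 'red': array([1.94, 2.29, 2.66])}
6.7 [ 0.46925486 -0.04293246  0.07670451] [  3.99202399  47.74649495  -4.79647737 115.12960402  11.89306158
  17.68231876 -29.09730273] [-11.7884806   -2.10397209  22.80348772] [-0.60050545  2.20808649 -0.19442924]
```

View pics/c1.png

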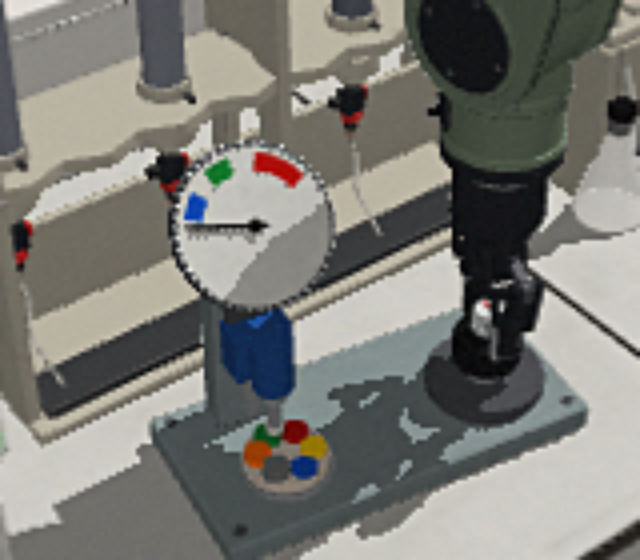

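The crop shows the fingers on the coarse knob and the dial 5.5 mm lower, as expected for 0.68 rad. The needle is still at zero. From here I'll take small steps and read the needle each time.

drive_tool([
  {"dx":0,"dy":0,"dz":0,"wx":0,"wy":0,"wz":-0.06,"hand":1},
  {"dx":0,"dy":0,"dz":0,"wx":0,"wy":0,"wz":-0.11,"hand":1},
  {"dx":0,"dy":0,"dz":0,"wx":0,"wy":0,"wz":-0.11,"hand":1},
])

```text
time_s: 7.12
tool_pos: [0.4691, -0.0429, 0.0767]
eef_rot: [[0.42, 0.907, -0.002], [0.907, -0.42, -0.001], [-0.001, -0.002, -1.0]]
wrist_force: [-12.2, -2.5, 22.4]
finger_gap: 0.0521
```

```bash
python3 dial.py
```

```text
C [0.5282 0.1427 0.2381] n [-0.78  0.11  0.62] r 0.0606 raw 0.34 min 50.0 {'blue': array([0.44, 0.64, 0.84]), 'green': array([1.14, 1.33, 1.5 ]), 'red': array([1.93, 2.28, 2.63])}
```

drive_tool([
  {"dx":0,"dy":0,"dz":0,"wx":0,"wy":0,"wz":-0.05,"hand":1},
  {"dx":0,"dy":0,"dz":0,"wx":0,"wy":0,"wz":-0.1,"hand":1},
  {"dx":0,"dy":0,"dz":0,"wx":0,"wy":0,"wz":-0.1,"hand":1},
])

```text
time_s: 7.6
tool_pos: [0.469, -0.0428, 0.0767]
eef_rot: [[0.509, 0.861, -0.002], [0.861, -0.509, -0.0], [-0.001, -0.002, -1.0]]
wrist_force: [-12.4, -2.4, 22.4]
finger_gap: 0.0521
```

```bash
python3 dial.py
```

```text
C [0.5293 0.142  0.2383] n [-0.78  0.12  0.62] r 0.0622 raw 0.601 min 30.0 {'blue': array([0.4 , 0.62, 0.79]), 'green': array([1.12, 1.3 , 1.49]), 'red': array([1.93, 2.29, 2.66])}
```

The needle reads about 0.28, in the middle of blue. I'll rest there, then release.

drive_tool([
  {"dx":0,"dy":0,"dz":0,"wx":0,"wy":0,"wz":0,"hand":1},
  {"dx":0,"dy":0,"dz":0,"wx":0,"wy":0,"wz":0,"hand":1},
  {"dx":0,"dy":0,"dz":0,"wx":0,"wy":0,"wz":0,"hand":1},
  {"dx":0,"dy":0,"dz":0,"wx":0,"wy":0,"wz":0,"hand":-1},
  {"dx":0,"dy":0,"dz":0,"wx":0,"wy":0,"wz":0,"hand":-1},
  {"dx":0,"dy":0,"dz":0,"wx":0,"wy":0,"wz":0,"hand":-1},
  {"dx":0,"dy":0,"dz":0,"wx":0,"wy":0,"wz":0,"hand":-1},
  {"dx":0,"dy":0,"dz":0,"wx":0,"wy":0,"wz":0,"hand":-1},
])

```text
time_s: 8.7
tool_pos: [0.4704, -0.0423, 0.0756]
eef_rot: [[0.507, 0.862, -0.0], [0.862, -0.507, 0.0], [0.0, -0.0, -1.0]]
wrist_force: [-0.1, -0.7, -0.8]
finger_gap: 0.0848
```

```bash
python3 dial.py r3.png;  python3 - <<'E'
from h import *
s=status.get_state(); print(s['time_s'],s['tool_pos'],s['joint_positions'],s['finger_gap'])
E
```

```text
C [0.5285 0.1414 0.2375] n [-0.78  0.12  0.62] r 0.0616 raw 0.616 min 32.0 {'blue': array([0.41, 0.63, 0.79]), 'green': array([1.11, 1.29, 1.47]), 'red': array([1.9 , 2.26, 2.63])}
8.8 [ 0.47041454 -0.04236168  0.07555159] [  2.71326036  47.91138803  -2.58832766 115.08079194   6.51500945
  17.14666024 -35.73115053] 0.0852683003397499
```

View pics/r3.png

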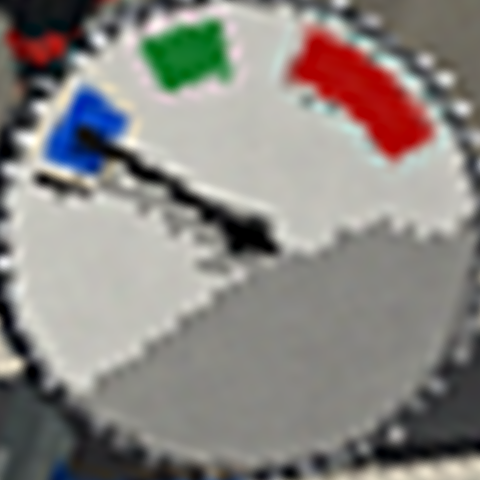

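The rectified dial shows the needle tip at (85, 135), mid blue, and it held after release. I'll rise to the fine knob, keeping the tips clear of the coarse knob's top, and close gently.

drive_tool([
  {"dx":0,"dy":-0.0005,"dz":0.02,"wx":0,"wy":0,"wz":0,"hand":-1},
  {"dx":0,"dy":-0.0005,"dz":0.0375,"wx":0,"wy":0,"wz":0,"hand":-1},
  {"dx":0,"dy":-0.0005,"dz":0.0375,"wx":0,"wy":0,"wz":0,"hand":-1},
  {"dx":0,"dy":-0.0005,"dz":0.0375,"wx":0,"wy":0,"wz":0,"hand":0.2},
  {"dx":0,"dy":-0.0005,"dz":0.0375,"wx":0,"wy":0,"wz":0,"hand":0.2},
  {"dx":0,"dy":-0.0005,"dz":0.0375,"wx":0,"wy":0,"wz":0,"hand":0.2},
], force=30)

```text
time_s: 9.55
tool_pos: [0.4702, -0.0428, 0.1127]
eef_rot: [[0.507, 0.862, -0.001], [0.862, -0.507, 0.0], [-0.0, -0.001, -1.0]]
wrist_force: [-0.2, -0.4, 0.6]
finger_gap: 0.0345
```

drive_tool([
  {"dx":0,"dy":0,"dz":0,"wx":0,"wy":0,"wz":0,"hand":1},
  {"dx":0,"dy":0,"dz":0,"wx":0,"wy":0,"wz":0,"hand":1},
  {"dx":0,"dy":0,"dz":0,"wx":0,"wy":0,"wz":0,"hand":1},
  {"dx":0,"dy":0,"dz":0,"wx":0,"wy":0,"wz":0,"hand":1},
  {"dx":0,"dy":0,"dz":0,"wx":0,"wy":0,"wz":0,"hand":1},
])

```text
time_s: 10.18
tool_pos: [0.4704, -0.0428, 0.1131]
eef_rot: [[0.507, 0.862, -0.0], [0.862, -0.507, 0.0], [0.0, -0.0, -1.0]]
wrist_force: [0.2, 0.1, 0.5]
finger_gap: -0.0
```

drive_tool([
  {"dx":0,"dy":0,"dz":0,"wx":0,"wy":0,"wz":-0.1,"hand":1},
  {"dx":0,"dy":0,"dz":0,"wx":0,"wy":0,"wz":-0.2,"hand":1},
  {"dx":0,"dy":0,"dz":0,"wx":0,"wy":0,"wz":-0.3,"hand":1},
  {"dx":0,"dy":0,"dz":0,"wx":0,"wy":0,"wz":-0.4,"hand":1},
  {"dx":0,"dy":0,"dz":0,"wx":0,"wy":0,"wz":-0.4,"hand":1},
])

```text
time_s: 10.8
tool_pos: [0.4704, -0.0428, 0.1131]
eef_rot: [[0.802, 0.597, -0.0], [0.597, -0.802, -0.0], [-0.0, 0.0, -1.0]]
wrist_force: [0.0, 0.6, 0.9]
finger_gap: 0.0001
```

```bash
python3 dial.py r4.png
```

```text
C [0.5297 0.1423 0.2388] n [-0.77  0.11  0.62] r 0.0622 raw 0.59 min 28.0 {'blue': array([0.39, 0.62, 0.79]), 'green': array([1.13, 1.31, 1.5 ]), 'red': array([1.95, 2.31, 2.67])}
```

The fingers shut with nothing between them. I'll look before doing anything else.

Run:
```python
from h import *
print(env.tip_reach)
a=eyes.get_image('wrist')['image']; b=eyes.get_image('scene')['image'][190:270,270:350]
a=cv2.resize(a,(560,420)); b=cv2.resize(b,(420,420),interpolation=cv2.INTER_CUBIC)
save(np.hstack([a,b]),'w4.png',0.8)
```

```text
0.025
```

View pics/w4.png

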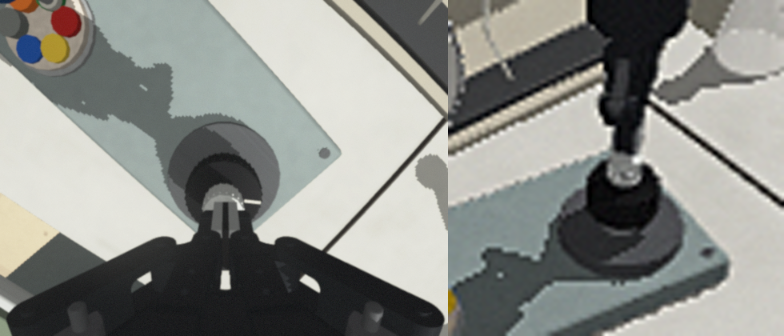

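The fingertips sit over the fine knob's top at about (225, 215) in the left half. They appear to be higher than the given reach implies, so I'll measure them by depth.

Run:
```python
from h import *
p=eyes.get_image('wrist')
for v in range(228,350,6):
    print(v,[tuple((at_d(p,u,v)*1000).round().astype(int).tolist()) if p['range_z'][v,u]>0 else None for u in (262,272,280,284,290,300)])
s=status.get_state(); print(s['tool_pos'],s['finger_gap'])
```

```text
228 [(474, -28, 83), (478, -33, 84), (480, -36, 84), (482, -38, 84), (484, -41, 85), (487, -45, 84)]
234 [(471, -30, 83), (478, -33, 94), (481, -36, 96), (482, -38, 94), (483, -41, 93), (484, -48, 83)]
240 [(473, -30, 96), (478, -33, 103), (481, -36, 104), (482, -38, 105), (483, -41, 102), (481, -50, 83)]
246 [(473, -31, 105), (478, -34, 110), (480, -37, 109), (481, -38, 109), None, (482, -49, 96)]
252 [(472, -32, 109), (475, -36, 109), (477, -39, 109), (478, -40, 109), (480, -43, 109), (482, -48, 105)]
258 [(469, -34, 109), (478, -34, 124), (480, -37, 123), (481, -38, 124), (483, -40, 125), (481, -48, 110)]
264 [(472, -32, 123), (478, -34, 131), (480, -37, 130), (481, -38, 131), (483, -40, 132), (482, -46, 122)]
270 [(471, -33, 127), (478, -34, 137), (480, -37, 137), (481, -38, 136), (482, -40, 136), (482, -46, 129)]
276 [(472, -33, 134), (478, -34, 141), (480, -37, 141), (481, -38, 142), (482, -40, 142), (482, -46, 133)]
282 [(473, -33, 139), (479, -34, 148), (480, -37, 146), (481, -38, 147), (482, -40, 147), (482, -46, 139)]
288 [(478, -30, 155), (478, -35, 150), (480, -37, 151), 
[... 477 characters left out ...]
]
318 [(478, -32, 172), (478, -36, 168), (469, -45, 150), (471, -45, 152), (480, -41, 166), (484, -41, 171)]
324 [(482, -30, 181), (477, -36, 170), (468, -46, 152), (469, -47, 151), (476, -44, 162), (488, -38, 182)]
330 [(482, -30, 184), (470, -41, 162), (465, -48, 151), (466, -49, 150), (474, -46, 161), (488, -38, 184)]
336 [(482, -30, 187), (469, -42, 163), (464, -49, 152), (464, -51, 151), (472, -47, 162), (488, -38, 186)]
342 [(482, -30, 189), (466, -44, 162), (367, -120, 1), (369, -123, 1), (470, -49, 162), (487, -38, 187)]
348 [(480, -31, 188), (464, -45, 162), (362, -123, 2), (364, -127, 1), (467, -51, 161), (486, -39, 188)]
[ 0.4703937  -0.04288065  0.1130751 ] -0.0003432179690334349
```

Depth puts the shut fingertips at about z = 0.119, some 6 mm above the TCP height. The given reach would put them 25 mm below it. The finger picture, the empty close and the coarse grip's edge bite all agree with the measured value. I'll open, go 26 mm lower (tips at about 0.092, 9 mm above the coarse knob's top) and close again.

drive_tool([
  {"dx":0,"dy":0,"dz":0,"wx":0,"wy":0,"wz":0,"hand":0},
  {"dx":0,"dy":0,"dz":0,"wx":0,"wy":0,"wz":0,"hand":0},
  {"dx":0,"dy":0,"dz":0,"wx":0,"wy":0,"wz":0,"hand":0},
  {"dx":0,"dy":0,"dz":0,"wx":0,"wy":0,"wz":0,"hand":0},
  {"dx":0,"dy":0,"dz":-0.013,"wx":0,"wy":0,"wz":0,"hand":0},
  {"dx":0,"dy":0,"dz":-0.026,"wx":0,"wy":0,"wz":0,"hand":0},
  {"dx":0,"dy":0,"dz":-0.026,"wx":0,"wy":0,"wz":0,"hand":0},
])

```text
time_s: 11.92
tool_pos: [0.4698, -0.0428, 0.0858]
eef_rot: [[0.803, 0.596, -0.002], [0.596, -0.803, 0.0], [-0.002, -0.001, -1.0]]
wrist_force: [0.3, -0.2, -0.1]
finger_gap: 0.043
```

drive_tool([
  {"dx":0,"dy":0,"dz":0,"wx":0,"wy":0,"wz":0,"hand":1},
  {"dx":0,"dy":0,"dz":0,"wx":0,"wy":0,"wz":0,"hand":1},
  {"dx":0,"dy":0,"dz":0,"wx":0,"wy":0,"wz":0,"hand":1},
  {"dx":0,"dy":0,"dz":0,"wx":0,"wy":0,"wz":0,"hand":1},
])

```text
time_s: 12.42
tool_pos: [0.4695, -0.0419, 0.0873]
eef_rot: [[0.802, 0.597, -0.002], [0.597, -0.802, 0.001], [-0.001, -0.002, -1.0]]
wrist_force: [-5.4, 7.4, 2.0]
finger_gap: 0.0246
```

```bash
python3 dial.py
python3 - <<'E'
from h import *
a=eyes.get_image('wrist')['image']; b=eyes.get_image('scene')['image'][190:270,270:350]
b=cv2.resize(b,(420,420),interpolation=cv2.INTER_CUBIC)
save(np.hstack([a,b]),'w5.png',0.8)
E
```

```text
C [0.5281 0.1415 0.2371] n [-0.77  0.12  0.62] r 0.0605 raw 0.637 min 36.0 {'blue': array([0.43, 0.64, 0.81]), 'green': array([1.12, 1.3 , 1.48]), 'red': array([1.9 , 2.26, 2.62])}
```

View pics/w5.png

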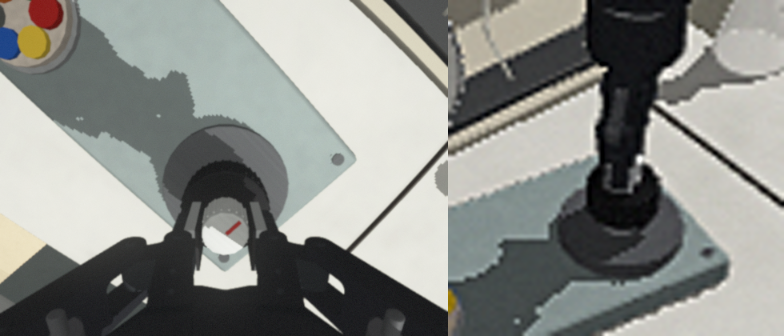

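The fingers now hold the fine knob, with its red mark at (232, 228), and the needle is still at about 0.3. I'll turn 0.6 rad and read.

drive_tool([
  {"dx":0,"dy":0,"dz":0,"wx":0,"wy":0,"wz":-0.1,"hand":1},
  {"dx":0,"dy":0,"dz":0,"wx":0,"wy":0,"wz":-0.2,"hand":1},
  {"dx":0,"dy":0,"dz":0,"wx":0,"wy":0,"wz":-0.3,"hand":1},
  {"dx":0,"dy":0,"dz":0,"wx":0,"wy":0,"wz":-0.4,"hand":1},
  {"dx":0,"dy":0,"dz":0,"wx":0,"wy":0,"wz":-0.5,"hand":1},
  {"dx":0,"dy":0,"dz":0,"wx":0,"wy":0,"wz":-0.6,"hand":1},
  {"dx":0,"dy":0,"dz":0,"wx":0,"wy":0,"wz":-0.6,"hand":1},
])

```text
time_s: 13.5
tool_pos: [0.4696, -0.042, 0.0872]
eef_rot: [[0.999, 0.038, -0.002], [0.038, -0.999, 0.001], [-0.002, -0.001, -1.0]]
wrist_force: [-4.5, 5.0, 2.4]
finger_gap: 0.0247
```

```bash
python3 dial.py
```

```text
C [0.5291 0.1416 0.2383] n [-0.78  0.12  0.62] r 0.0616 raw 0.962 min 26.0 {'blue': array([0.4 , 0.59, 0.78]), 'green': array([1.11, 1.29, 1.48]), 'red': array([1.92, 2.27, 2.64])}
```

drive_tool([
  {"dx":0,"dy":0,"dz":0,"wx":0,"wy":0,"wz":-0.1,"hand":1},
  {"dx":0,"dy":0,"dz":0,"wx":0,"wy":0,"wz":-0.2,"hand":1},
  {"dx":0,"dy":0,"dz":0,"wx":0,"wy":0,"wz":-0.3,"hand":1},
  {"dx":0,"dy":0,"dz":0,"wx":0,"wy":0,"wz":-0.4,"hand":1},
  {"dx":0,"dy":0,"dz":0,"wx":0,"wy":0,"wz":-0.5,"hand":1},
  {"dx":0,"dy":0,"dz":0,"wx":0,"wy":0,"wz":-0.55,"hand":1},
  {"dx":0,"dy":0,"dz":0,"wx":0,"wy":0,"wz":-0.55,"hand":1},
])

```text
time_s: 14.48
tool_pos: [0.4695, -0.0421, 0.0873]
eef_rot: [[0.872, -0.49, -0.002], [-0.49, -0.872, 0.001], [-0.002, -0.0, -1.0]]
wrist_force: [-6.4, 3.9, 2.6]
finger_gap: 0.0248
```

```bash
python3 dial.py
```

```text
C [0.5292 0.1427 0.2382] n [-0.78  0.12  0.62] r 0.0613 raw 1.314 min 33.0 {'blue': array([0.41, 0.6 , 0.8 ]), 'green': array([1.13, 1.35, 1.5 ]), 'red': array([1.93, 2.27, 2.64])}
```

The needle reads about 1.0. I'll release, opening only partly at first, and retreat upward.

drive_tool([
  {"dx":0,"dy":0,"dz":0,"wx":0,"wy":0,"wz":0,"hand":0},
  {"dx":0,"dy":0,"dz":0,"wx":0,"wy":0,"wz":0,"hand":0},
  {"dx":0,"dy":0,"dz":0,"wx":0,"wy":0,"wz":0,"hand":0},
  {"dx":0,"dy":0,"dz":0.03,"wx":0,"wy":0,"wz":0,"hand":0},
  {"dx":0,"dy":0,"dz":0.07,"wx":0,"wy":0,"wz":0,"hand":0},
  {"dx":0,"dy":0,"dz":0.11,"wx":0,"wy":0,"wz":0,"hand":0},
  {"dx":0,"dy":0,"dz":0.11,"wx":0,"wy":0,"wz":0,"hand":0},
  {"dx":0,"dy":0,"dz":0.11,"wx":0,"wy":0,"wz":0,"hand":0},
])

```text
time_s: 15.58
tool_pos: [0.4703, -0.0427, 0.1967]
eef_rot: [[0.872, -0.489, -0.0], [-0.489, -0.872, 0.0], [-0.0, -0.0, -1.0]]
wrist_force: [0.9, -0.5, 0.7]
finger_gap: 0.0426
```

```bash
python3 dial.py r9.png; python3 dial.py
python3 - <<'E'
from h import *
p=eyes.get_image('scene')['image']; r=cv2.imread('pics/r9.png')[:,:,::-1]
save(np.hstack([cv2.resize(r,(300,300)),cv2.resize(p[120:320,130:430],(450,300))]),'f.png')
s=status.get_state(); print(s['time_s'],s['tool_pos'],s['finger_gap'],s['wrist_force'],np.abs(s['dq']).max())
E
```

```text
C [0.5298 0.1412 0.239 ] n [-0.78  0.11  0.62] r 0.0628 raw 1.264 min 24.0 {'blue': array([0.39, 0.58, 0.77]), 'green': array([1.1 , 1.33, 1.48]), 'red': array([1.93, 2.3 , 2.67])}
C [0.5292 0.1413 0.2383] n [-0.78  0.11  0.62] r 0.0619 raw 1.277 min 26.0 {'blue': array([0.41, 0.6 , 0.79]), 'green': array([1.11, 1.33, 1.48]), 'red': array([1.92, 2.29, 2.65])}
15.825 [ 0.4702166  -0.04294013  0.19652124] 0.042476908657900526 [ 0.27044391  0.14411492 -0.05200435] 0.3035048979018375
```

View pics/f.png

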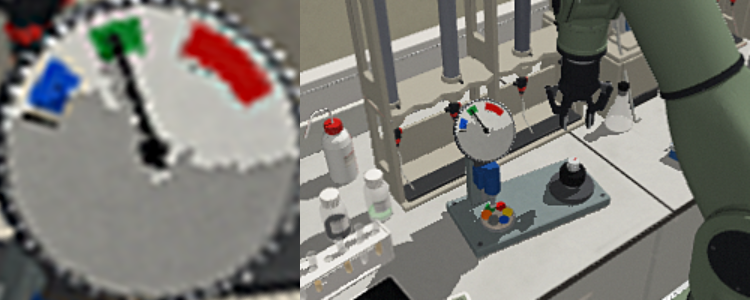

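The needle tip at (118, 45) sits mid green, the gripper is clear above the knob, and the bystanders are in place. Handing in.

```bash
python3 -c "
from bench import env; print(env.finish_job())"
```

```text
the job is handed in; nothing more can be done
None
```

The job is handed in with the needle in the green sector, at about 0.97 rad, at roughly 16 s of the 59 s allowed; no verdict was reported.

- **Coarse knob:** I turned it about 0.89 rad clockwise, and the needle stood at about 0.28–0.30 rad. It stayed in blue from then until I turned the fine knob.
- **Fine knob:** I turned it about 1.15 rad clockwise, then opened the fingers and raised the gripper.
- **Last checks:** Two readings after release gave about 0.97 and 0.98 rad, both mid green. The gripper was about 110 mm above its grip height and reading no contact force. The bystanders in view looked undisturbed; I did not measure them again, and the blue box is mostly hidden in the last view.
- **What disagreed:** The first close on the fine knob met nothing. The wrist depth picture put the shut fingertips about 6 mm above the TCP height, against the stated 25 mm below it. The coarse grip probably held only the knob's top edge, though it did not slip. I lowered the tool 26 mm and the second grip held.
- **Refused call:** The first move call was refused because its rows left out some of the fields.

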